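# Rub down the hinge groove of a bedside book

## Robot

A 7-joint arm with a two-finger parallel gripper is mounted at the origin on the work surface. World frame = base frame: x ahead of the robot, y to its left, z up, the work surface at z = 0. Lengths are in m, angles in rad, forces in N, time in s.
With the tool pointing down it reaches from about 0.425 to 0.875 m from the base axis. Payload 4.7 kg.
Tool frame: the origin (TCP) lies midway between the tips of the shut fingers; the grasp point (between the pads) lies 19 mm behind it; z points along the fingers, y is the direction in which the jaws open and shut (so a half turn about z gives the same grasp; the last joint's range is limited). The gripper opens to 87 mm and grips with 3 to 60 N. Pads are 19 mm wide; open, the fingers measure 117 mm over their backs; the gripper's body (75 mm by 190 mm) begins 51 mm behind the grasp point.
Start: joints at [0.014, 0.321, -0.07, 1.45, 0.023, 1.371, -0.057], TCP at [0.65, -0, 0.223] pointing down, gripper open.
Joint ranges: [-2.86, 2.86], [-0.3, 2.09], [-1.38, 1.24], [0.06, 2.45], [-1.56, 4.7], [0.09, 2.05], [-2.69, 2.69]. Speed limits (rad/s): [2.57, 2.57, 3.14, 3.14, 3.14, 3.14, 3.14].

## Interface

Orientations are given as a rotation vector (axis times angle).
In Python, from bench import monitor, eyes, order gives the robot as it stands. The module is installed in compiled form; this text tells all that it offers.
- The arm moves only by the shell command python3 -m pendant 'ROWS' [FORCE]. ROWS is JSON, a list of rows, each a list of 3 entries, a list of its own where there are three numbers: the turn, a rotation vector about the tool's x, y, z in degrees, then the shift along the tool's x, y, z in m, then the gripper command: -1 is fully open, 1 is shut, values between are in proportion. In form: [[[rx, ry, rz], [tx, ty, tz], hand], ...]. A call has 1 to 8 rows; each row shifts and turns the commanded pose from where the row before left it, along the tool's axes as they then stand; what a row does not reach is not made up. A row lasts 1/8 s, in which the tool goes at most 62.5 mm and 10.7 degrees, less where a joint would pass 70% of its speed; a pose out of reach is approached as far as the arm can. A call is refused whole if a number of a shift passes 0.0625 or a number of a turn 10.7, either way. A call with a gripper value outside its range is refused whole. The fingers move at their own pace and stop on an object; FORCE is the grip in N (left out, the last holds). Time passes only in rows, so rows that do not move let the fingers close. It gives the time, the measured TCP pose, the force and the opening at its end, in the units of the state.
- monitor.get_state(): the state, without advancing time (a new reading comes with each control period).
- eyes.get_image(name): name is "scene" or "side" or "wrist"; returns a dict with "color" (420x560x3 uint8, red, green, blue), "range_z" (420x560 float32, m along the optical axis (not along the pixel's ray), 0 where there is no reading), "fx", "fy", "cx", "cy" (pixels), "world_to_cam" (4x4, takes a point from world to camera coordinates). Camera axes: x right, y up, looking along -z (the intrinsics and any distortion apply to the point x, -y, -z); pixel columns grow to the right and rows downward; lengths in m; the calibration is good to about 2 mm. A picture is of the moment at which its call begins.
- order.close_job(): hands the job in, once; it reports no verdict.
The state is a dict: "time": time; "joint_positions": joint angles; "qd": joint speeds; "joint_torque": joint torques, N m; "position": TCP position; "tool_rot": TCP orientation; "ft_force": force on the tool from outside, world axes, zero at the start; "torque": the same for the moment, N m; "grip_width": opening from 0.0 (shut) to 1.0 (fully open).
Only numpy, scipy, OpenCV 4.12 (cv2) and the standard library are available. Lean on these libraries where they do the work, as an engineer would, in place of code of your own. Each camera call takes 0.05 s, during which the arm holds its last target.

## Task

The cover hinge of the thicker of the two closed red books has just been mended: take the upright rubbing stylus out of its wooden stand, set its tip in that book's hinge groove at the end nearest the robot, and draw it lightly along the groove to the far end in one slow, unbroken pass, at about 4 cm a second, without lifting off or straying onto the cover. Then put the stylus back in its stand, fully seated and upright, and let go.

Things in the scene. Friction and masses are not known exactly. Their poses are not given: they have to be found in the camera images.
- stylus: Stylus upright in the stand, 125 mm tall, about 60 g. Origin: the end of its tip (bottom), z up its axis. White tip 9 mm across; white shank 14 mm across up to 44 mm; wooden collar disc 42 mm across, 44 to 50 mm; plain wooden handle 22 mm square, 50 to 125 mm up (grip it from above, about 90 mm above the tip). The handle's flat sides face the body's x and y axes.
- stand_hole (a point): Centre of the hole's mouth on the top face of the fixed wooden stand, a block 70 x 70 mm and 50 mm high standing on the table, z up. The hole is 22 mm across, goes right through, and widens to 32 mm at the mouth. Seated, the stylus's collar rests on the top face, its tip 44 mm below this point.
- groove_near (a point): Near end of the groove, on its floor, 15 mm in from the near edge of the thicker closed red book (fixed flat, 170 x 115 x 36 mm, spine to the robot's left; the other is 16 mm thick; they swap places). x runs along the groove to the far end, y across to the spine, z up. The groove is the darker line in the cover beside the spine, 16 mm wide, 3 mm deep, its middle 20.5 mm from the spine's face.
- groove_far (a point): Far end of the same groove, on its floor, 140 mm beyond groove_near, 15 mm in from the far edge; same axes; both points 33 mm above the table. The groove's floor is springy: it gives from about 1 N and sinks up to 4 mm, 1 N more for each mm, so a tip aimed 2 mm below the floor presses lightly (about 3 N).
Mind the look-alikes: they are no part of the job. Leave any green or turquoise look-alike of the part that bears groove_near alone. Leave any purple look-alike of the stylus alone.

How it is judged:
By the outcome, as a careful person would: the job done as asked, in the order asked, and still so for the second after the job is handed in, with the robot touching nothing.
It also fails if it takes over 51 s, if anything falls off the work surface, if the arm or the gripper's body presses on something with over 40 N, if the wrist force passes 120 N, or if a joint passes its speed limit or range.

## Working session

There is one attempt and no reset: what is moved stays moved. The work goes in short steps, Python scripts to look and compute and a shell command to move; the robot and the scene stay as the last step left them, time stands still between calls to the robot, and variables do not carry over. Pictures are saved under pics/ and viewed, and the job is handed in when it is done.

```bash
mkdir -p pics; cat > h.py <<'E'
import numpy as np, cv2
from bench import monitor, eyes, order
from scipy.spatial.transform import Rotation as R
def grab(n,f):
    d=eyes.get_image(n); cv2.imwrite(f'pics/{f}.png',d['color'][:,:,::-1]); np.savez(f'pics/{f}.npz',**d); return d
def world(d):
    z=d['range_z']; v,u=np.indices(z.shape)
    p=np.stack([(u-d['cx'])/d['fx']*z,-(v-d['cy'])/d['fy']*z,-z,np.ones_like(z)],-1)
    return (p@np.linalg.inv(d['world_to_cam']).T)[...,:3]
E
python3 - <<'E'
from h import *
for n in ['scene','side','wrist']:
    d=grab(n,n+'0'); print(n,{k:(v if np.size(v)<20 else v.shape) for k,v in d.items()})
print(monitor.get_state())
E
```

```text
scene {'color': (420, 560, 3), 'range_z': (420, 560), 'fx': 483.8333074689594, 'fy': 483.8333074689594, 'cx': 278.29284356885705, 'cy': 206.00486339838895, 'world_to_cam': array([[-0.6390648 ,  0.76905386,  0.01234287,  0.25970722],
       [-0.60728953, -0.51436058,  0.60550196,  0.23322347],
       [ 0.4720123 ,  0.37945929,  0.7957481 , -1.57626166],
       [ 0.        ,  0.        ,  0.        ,  1.        ]])}
side {'color': (420, 560, 3), 'range_z': (420, 560), 'fx': 433.40974781203886, 'fy': 433.40974781203886, 'cx': 280.80779123091986, 'cy': 207.15528390003732, 'world_to_cam': array([[-0.99822847, -0.05672919, -0.01793659,  0.44643151],
       [ 0.02544196, -0.67951536,  0.73322001, -0.04580528],
       [-0.05378317,  0.73146475,  0.67975488, -1.12819   ],
       [ 0.        ,  0.        ,  0.        ,  1.        ]])}
wrist {'color': (420, 560, 3), 'range_z': (420, 560), 'fx': 345.04143898999354, 'fy': 345.04143898999354, 'cx': 275.84203277533027, 'cy': 205.96161983137105, 'world_to_cam': array([[ 9.99998465e-01, -5.23858842e-04, -1.67204464e-03,
        -6.49262592e-01],
    
[... 277 characters left out ...]
sitions': array([ 0.01406897,  0.32167263, -0.0700751 ,  1.45136504,  0.02260177,
        1.37076714, -0.05690973]), 'qd': array([ 7.38862919e-04, -1.83898584e-03,  1.12065422e-03, -3.95940256e-03,
        8.66558754e-05, -2.09497122e-03, -1.36779119e-03]), 'joint_torque': array([ 2.16972071e-04, -4.91794288e+01, -4.04079035e-01, -3.12878716e+01,
       -6.39387709e-02,  4.04033612e-02,  9.90178205e-05]), 'position': array([ 6.49606588e-01, -3.18713181e-05,  2.21714666e-01]), 'tool_rot': array([-2.22073313e+00, -2.22081357e+00,  1.67740961e-03]), 'ft_force': array([0.07515657, 1.09093696, 0.06580432]), 'torque': array([-0.06277121, -0.00403892,  0.00430373]), 'grip_width': 1.001176069427445}
```

View pics/scene0.png

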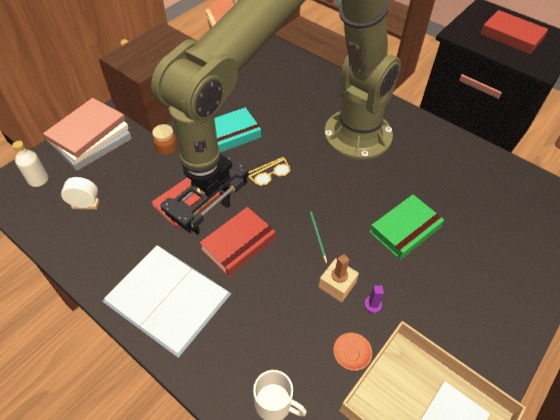

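View pics/side0.png

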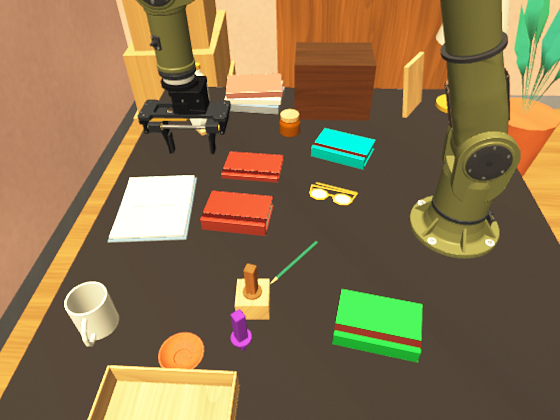

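View pics/wrist0.png

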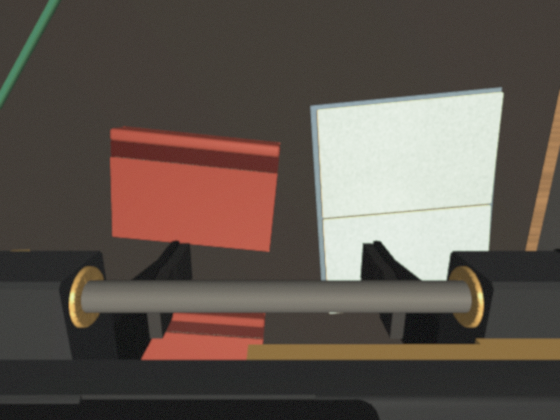

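The scene view shows two red books: one at about (238,240), and one partly hidden under the gripper at about (178,197). The stand with the brown-handled stylus is at (340,275). The look-alikes are a purple stylus (375,298), a green book (407,225) and a turquoise book (235,128). Next I'll measure heights.

```bash
python3 - <<'E'
from h import *
big=None
for n in ['scene','side','wrist']:
    d=np.load(f'pics/{n}0.npz'); P=world(d); hsv=cv2.cvtColor(d['color'],cv2.COLOR_RGB2HSV)
    H,S,V=hsv[...,0],hsv[...,1],hsv[...,2]
    red=((H<6)|(H>174))&(S>140)&(V>50)&(d['range_z']>0)&(P[...,0]>.3)&(P[...,0]<.95)&(abs(P[...,1])<.35)
    k,l,s,c=cv2.connectedComponentsWithStats(red.astype(np.uint8))
    for i in range(1,k):
        if s[i,4]<150: continue
        q=P[l==i]; top=np.percentile(q[:,2],90)
        print(n,'red',c[i].round(),s[i,4],'z95',np.percentile(q[:,2],[50,95]).round(4),'x',np.percentile(q[:,0],[1,99]).round(4),'y',np.percentile(q[:,1],[1,99]).round(4))
for n in ['scene','side']:
    d=np.load(f'pics/{n}0.npz')
    c=d['color']
    r=(slice(190,310),slice(140,300)) if n=='scene' else (slice(140,240),slice(190,300))
    r2=(slice(240,330),slice(300,400)) if n=='scene' else (slice(250,350),slice(210,310))
    a=cv2.resize(c[r],(400,300),interpolation=cv2.INTER_CUBIC);b=cv2.resize(c[r2],(400,300),interpolation=cv2.INTER_CUBIC)
    w=np.hstack([a,b]); big=w if big is None else np.vstack([big,w])
cv2.imwrite('pics/crop0.png',big[:,:,::-1])
d=np.load('pics/scene0.npz');P=world(d)
for v in range(250,302,3): print(v,[tuple((P[v,u]*1000).round().astype(int)) for u in range(322,362,6)])
E
```

```text
scene red [172. 197.] 467 z95 [0.0149 0.2104] x [0.4981 0.7392] y [-3.003e-01 -3.000e-04]
scene red [239. 240.] 2652 z95 [0.0344 0.0385] x [0.4763 0.6498] y [-0.0827  0.0529]
side red [250. 175.] 399 z95 [0.0098 0.0142] x [0.465  0.6319] y [-0.2007 -0.1586]
side red [234. 218.] 292 z95 [0.0317 0.0343] x [0.4853 0.6498] y [0.0118 0.045 ]
side red [233. 228.] 583 z95 [0.0164 0.0313] x [0.4858 0.6497] y [0.0388 0.0584]
wrist red [192. 189.] 17511 z95 [0.0363 0.0377] x [0.4794 0.6464] y [-0.0677  0.0525]
wrist red [221. 321.] 1207 z95 [0.0156 0.0174] x [0.5214 0.633 ] y [-0.1961 -0.1661]
wrist red [197. 347.] 2433 z95 [0.0165 0.0179] x [0.4845 0.6343] y [-0.2302  0.0264]
250 [(np.int64(437), np.int64(178), np.int64(10)), (np.int64(422), np.int64(187), np.int64(1)), (np.int64(411), np.int64(199), np.int64(-1)), (np.int64(1052), np.int64(518), np.int64(1110)), (np.int64(389), np.int64(224), np.int64(-2)), (np.int64(378), np.int64(236), np.int64(-2)), (np.int64(368), np.int64(249), np.int64(-1))]
253 [(np.int64(444), np.int64(183), np.int64(9)), (np.int64(428), np.int64(192), np.int64(-2)),
[... 4746 characters left out ...]
(-2)), (np.int64(479), np.int64(324), np.int64(-3))]
298 [(np.int64(546), np.int64(259), np.int64(0)), (np.int64(536), np.int64(271), np.int64(0)), (np.int64(526), np.int64(282), np.int64(-2)), (np.int64(525), np.int64(298), np.int64(16)), (np.int64(506), np.int64(306), np.int64(-2)), (np.int64(497), np.int64(317), np.int64(-1)), (np.int64(487), np.int64(329), np.int64(0))]
301 [(np.int64(553), np.int64(264), np.int64(-1)), (np.int64(542), np.int64(275), np.int64(-3)), (np.int64(535), np.int64(288), np.int64(4)), (np.int64(524), np.int64(299), np.int64(2)), (np.int64(514), np.int64(311), np.int64(0)), (np.int64(503), np.int64(322), np.int64(-3)), (np.int64(493), np.int64(333), np.int64(-3))]
```

View pics/crop0.png

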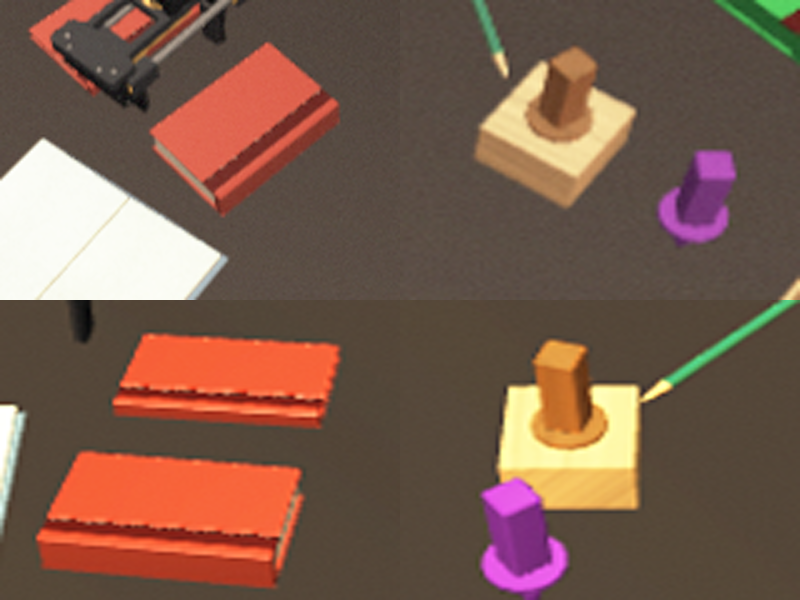

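The two red candidates are the book at scene (239,240), with its top at about 36 mm, and the book at about (172,197), with its top at about 16 mm. The first is the thicker one, and its darker groove lies on the robot-left side. The brown stylus is in the wooden stand at about (340,275), and the purple one stands to its right. I'll fit the book from the wrist view and move towards the stylus.

```bash
python3 - <<'E'
from h import *
d=np.load('pics/wrist0.npz');P=world(d); c=d['color']; hsv=cv2.cvtColor(c,cv2.COLOR_RGB2HSV)
# reproject each pixel onto plane z
def onplane(u,v,z):
    W=np.linalg.inv(d['world_to_cam']); o=W[:3,3]; r=W[:3,:3]@np.array([(u-d['cx'])/d['fx'],-(v-d['cy'])/d['fy'],-1]); return o+r*(z-o[2])/r[2]
g=c.astype(int)
for u in (130,160,195,230,260):
    col=g[110:260,u,0]; print(u,[(110+i,int(col[i])) for i in range(0,70,2)])
red=((hsv[...,0]<6)|(hsv[...,0]>174))&(hsv[...,1]>140)&(P[...,1]>-.1); red[255:]=0
k,l,s,cc=cv2.connectedComponentsWithStats(red.astype(np.uint8)); i=1+np.argmax(s[1:,4])
ct=max(cv2.findContours((l==i).astype(np.uint8),0,2)[0],key=cv2.contourArea)
print(cv2.approxPolyDP(ct,4,True)[:,0])
big=cv2.resize(c[110:260,90:300],(798,570),interpolation=cv2.INTER_CUBIC);cv2.imwrite('pics/book0.png',big[:,:,::-1])
E
python3 -m pendant '[[[0,0,0],[0.02,-0.016,-0.006],-1],[[0,0,0],[0.04,-0.034,-0.006],-1],[[0,0,0],[0.045,-0.037,-0.006],-1],[[0,0,0],[0.045,-0.037,-0.006],-1],[[0,0,0],[0.03,-0.025,-0.003],-1],[[0,0,0],[0.01,-0.008,0],-1],[[0,0,0],[0,0,0],-1],[[0,0,0],[0,0,0],-1]]'
python3 -c "
from h import *
grab('wrist','wrist1')"
```

```text
130 [(110, 66), (112, 70), (114, 67), (116, 70), (118, 69), (120, 68), (122, 67), (124, 69), (126, 83), (128, 103), (130, 139), (132, 177), (134, 185), (136, 184), (138, 181), (140, 164), (142, 115), (144, 93), (146, 93), (148, 93), (150, 92), (152, 93), (154, 94), (156, 94), (158, 128), (160, 176), (162, 180), (164, 180), (166, 182), (168, 181), (170, 180), (172, 180), (174, 179), (176, 181), (178, 180)]
160 [(110, 67), (112, 68), (114, 68), (116, 68), (118, 69), (120, 67), (122, 66), (124, 67), (126, 69), (128, 69), (130, 96), (132, 113), (134, 162), (136, 186), (138, 187), (140, 185), (142, 179), (144, 143), (146, 99), (148, 93), (150, 95), (152, 93), (154, 94), (156, 95), (158, 93), (160, 102), (162, 156), (164, 181), (166, 182), (168, 182), (170, 181), (172, 182), (174, 181), (176, 181), (178, 181)]
195 [(110, 66), (112, 67), (114, 67), (116, 68), (118, 67), (120, 68), (122, 69), (124, 66), (126, 67), (128, 69), (130, 66), (132, 73), (134, 102), (136, 119), (138, 172), (140, 193), (142, 190), (144, 189), (146, 176), (148, 132), (150, 98), (152, 96), (154, 94), (156, 95), (158, 9
[... 407 characters left out ...]
), (160, 97), (162, 98), (164, 96), (166, 97), (168, 120), (170, 175), (172, 184), (174, 183), (176, 183), (178, 183)]
260 [(110, 68), (112, 69), (114, 68), (116, 66), (118, 69), (120, 66), (122, 70), (124, 67), (126, 68), (128, 67), (130, 67), (132, 66), (134, 69), (136, 69), (138, 72), (140, 94), (142, 112), (144, 153), (146, 194), (148, 199), (150, 192), (152, 182), (154, 151), (156, 99), (158, 100), (160, 98), (162, 98), (164, 99), (166, 98), (168, 99), (170, 99), (172, 153), (174, 186), (176, 185), (178, 184)]
[[111 130]
 [114 236]
 [268 250]
 [277 143]
 [125 127]]
time: 1.15
position: [0.4939, 0.1883, 0.2493]
tool_rot: [2.224, 2.218, -0.001]
ft_force: [0.0, 0.1, -0.6]
grip_width: 1.001
```

View pics/wrist1.png

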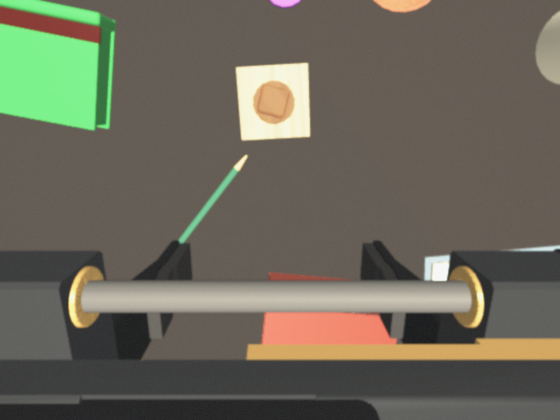

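View pics/book0.png

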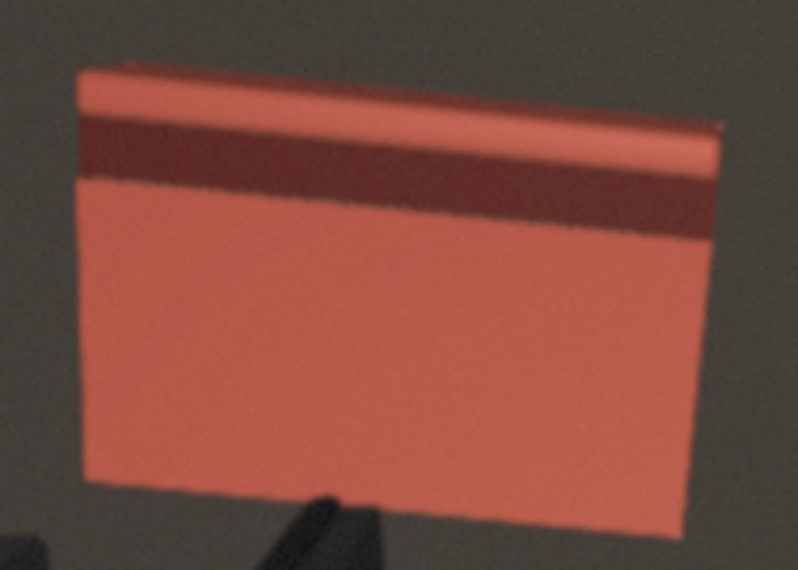

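```bash
cat >> h.py <<'E'
def onplane(d,u,v,z):
    W=np.linalg.inv(d['world_to_cam']); o=W[:3,3]; r=W[:3,:3]@np.array([(u-d['cx'])/d['fx'],-(v-d['cy'])/d['fy'],-1]); return o+r*(z-o[2])/r[2]
def proj(d,p):
    q=d['world_to_cam']@np.append(p,1); return np.array([d['cx']+d['fx']*q[0]/-q[2], d['cy']+d['fy']*-q[1]/-q[2]])
E
python3 - <<'E'
from h import *
d=np.load('pics/wrist0.npz')
us=[130,160,195,230,260]
for nm,vs,z in [('up',[141.8,145.5,148.7,152.2,155.2],.036),('low',[158,161.3,164.9,168.7,171.8],.036)]:
    p=np.array([onplane(d,u,v,z) for u,v in zip(us,vs)]); f=np.polyfit(p[:,0],p[:,1],1); print(nm,f,np.degrees(np.arctan(f[0])),np.abs(np.polyval(f,p[:,0])-p[:,1]).max()); print(p.round(4))
for (u,v) in [(111,156.5),(110.5,134),(114,236.5),(268.5,250.5),(277.5,173),(279,147)]:
    print((u,v),onplane(d,u,v,.036).round(4))
d=np.load('pics/wrist1.npz'); c=d['color']
cv2.imwrite('pics/sty1.png',cv2.resize(c[50:155,220:330],None,fx=5.5,fy=5.5,interpolation=cv2.INTER_CUBIC)[:,:,::-1])
E
```

```text
up [-0.10164224  0.0939271 ] -5.803739473638804 0.00036916064584790326
[[0.5038 0.043  0.036 ]
 [0.5334 0.0393 0.036 ]
 [0.5683 0.0361 0.036 ]
 [0.6032 0.0326 0.036 ]
 [0.6334 0.0296 0.036 ]]
low [-0.1076288   0.08080961] -6.143028614618414 7.371703420710335e-05
[[0.5019 0.0268 0.036 ]
 [0.5319 0.0235 0.036 ]
 [0.5672 0.0198 0.036 ]
 [0.6026 0.0159 0.036 ]
 [0.6331 0.0127 0.036 ]]
(111, 156.5) [0.4829 0.0284 0.036 ]
(110.5, 134) [0.4853 0.0507 0.036 ]
(114, 236.5) [ 0.4748 -0.0578  0.036 ]
(268.5, 250.5) [ 0.6413 -0.0741  0.036 ]
(277.5, 173) [0.651  0.0115 0.036 ]
(279, 147) [0.6525 0.0378 0.036 ]
```

View pics/sty1.png

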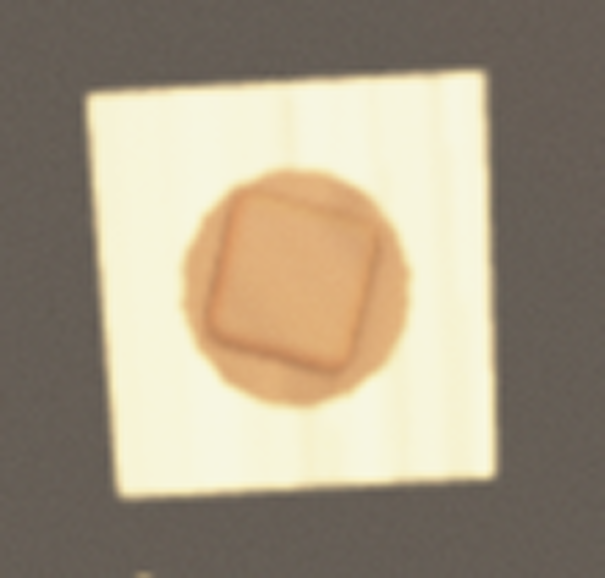

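```bash
python3 - <<'E'
from h import *
d=np.load('pics/wrist1.npz'); c=d['color']
f=lambda a,z:np.array([onplane(d,220+(x+.5)/5.5-.5,50+(y+.5)/5.5-.5,z) for x,y in a])
T=f([(240,192),(381,229),(346,372),(208,328)],.131)
print(T.round(4),T.mean(0).round(4)); 
e=np.roll(T,-1,0)-T; print(np.linalg.norm(e,axis=1).round(4),np.degrees(np.arctan2(e[:,1],e[:,0])).round(1))
S=f([(86,92),(486,70),(496,478),(118,497)],.05); e=np.roll(S,-1,0)-S
print(S.round(4),S.mean(0).round(4),np.linalg.norm(e,axis=1).round(4),np.degrees(np.arctan2(e[:,1],e[:,0])).round(1))
C=f([(183,288),(410,288),(296,168),(299,407)],.056); print(C.round(4),((C[0]+C[1])/2)[0],((C[2]+C[3])/2)[1])
# book seen in other cams: overlay predicted groove + stand in scene/side
for n in ['scene','side']:
    e=np.load(f'pics/{n}0.npz'); im=cv2.resize(e['color'],None,fx=4,fy=4,interpolation=cv2.INTER_CUBIC)[:,:,::-1].copy()
    C=np.array([.5677,.0280,.033]);u=np.array([.9947,-.1034,0]);w=np.array([.1034,.9947,0])
    L=[C+a*u+b*w for a in(-.085,.085) for b in (0,)]+[C-.07*u,C+.07*u]
    pp=[tuple(((proj(e,p)+.5)*4-.5).round().astype(int).tolist()) for p in L]; print(pp)
    cv2.line(im,pp[0],pp[1],(255,255,0),1)
    for q in pp[2:]: cv2.circle(im,q,4,(0,255,0),1)
    # book top corners
    K=[C+[0,0,.003]+a*u+b*w for a,b in((-.085,.0125),(.085,.0125),(.085,-.0945),(-.085,-.0945))]
    for p in K: cv2.circle(im,tuple(((proj(e,p)+.5)*4-.5).round().astype(int).tolist()),4,(255,0,0),1)
    m=np.array(pp).mean(0).astype(int); cv2.imwrite(f'pics/ov_{n}.png',im[m[1]-170:m[1]+170,m[0]-200:m[0]+200])
E
cd pics; python3 -c "
import cv2,numpy as np
cv2.imwrite('ov.png',np.hstack([cv2.imread('ov_scene.png'),cv2.imread('ov_side.png')]))"
```

```text
[[0.4846 0.2812 0.131 ]
 [0.5044 0.2762 0.131 ]
 [0.4995 0.2567 0.131 ]
 [0.4798 0.2628 0.131 ]] [0.4921 0.2692 0.131 ]
[0.0204 0.0201 0.0206 0.0189] [ -14.1 -104.1  162.7   75.3]
[[0.4547 0.3029 0.05  ]
 [0.5257 0.3063 0.05  ]
 [0.5292 0.2351 0.05  ]
 [0.4581 0.2318 0.05  ]] [0.4919 0.269  0.05  ] [0.0711 0.0713 0.0711 0.0711] [   2.8  -87.2 -177.3   92.8]
[[0.4716 0.2694 0.056 ]
 [0.5124 0.2692 0.056 ]
 [0.492  0.2896 0.056 ]
 [0.4923 0.2485 0.056 ]] 0.49196016645171303 0.2690345153789342
[(1085, 913), (892, 1065), (1068, 926), (910, 1051)]
[(1064, 884), (807, 858), (1041, 882), (830, 860)]
```

View pics/ov.png

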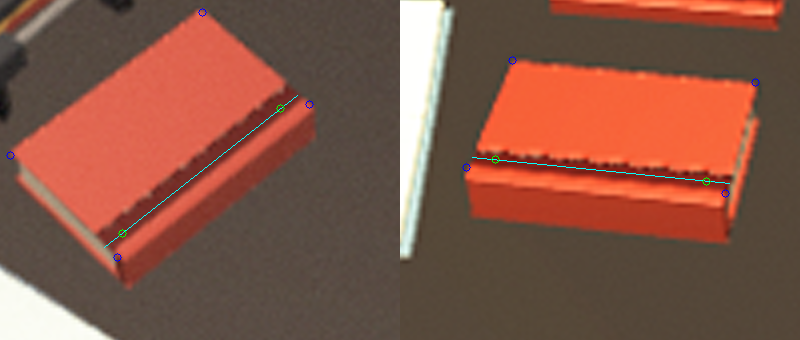

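The predicted groove line falls on the dark groove in both fixed views. The stand, collar and handle-top centres all agree on (0.492, 0.269), and the handle's yaw is about -15°. I'll rotate, align and descend part way.

```bash
python3 -m pendant '[[[0,0,0],[0.03,-0.001,0],-1],[[0,0,0],[0.035,-0.001,0],-1],[[0,0,0],[0.016,0,0],-1],[[0,0,7.5],[0,0,0],-1],[[0,0,7.5],[0,0,0],-1],[[0,0,0],[0,0,0.03],-1],[[0,0,0],[0,0,0.03],-1],[[0,0,0],[0,0,0],-1]]' 50
python3 -c "
from h import *
grab('wrist','wrist2'); s=monitor.get_state(); print(s['position']); print(R.from_rotvec(s['tool_rot']).as_matrix().round(3))"
```

```text
time: 2.2
position: [0.4902, 0.2686, 0.187]
tool_rot: [-2.494, -1.91, 0.009]
ft_force: [-0.1, -1.2, 0.8]
grip_width: 1.001
[0.49118288 0.26952722 0.18891006]
[[ 0.26   0.966 -0.002]
 [ 0.966 -0.26  -0.002]
 [-0.002 -0.001 -1.   ]]
```

View pics/wrist2.png

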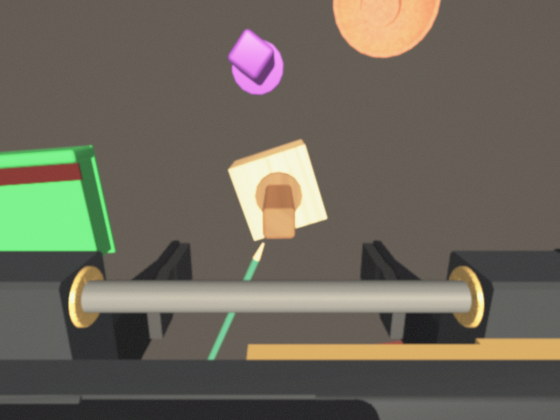

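The wrist view shows the handle at (279,215) square to the jaws and between them. The purple stylus at (255,60) is clear of the path. I'll descend and grip.

```bash
python3 -m pendant '[[[0,0,0],[0,0.001,0.025],-1],[[0,0,0],[0,0,0.035],-1],[[0,0,0],[0,0,0.03],-1],[[0,0,0],[0,0,0.015],-1],[[0,0,0],[0,0,0.006],-1],[[0,0,0],[0,0,0],-1],[[0,0,0],[0,0,0],-1],[[0,0,0],[0,0,0],-1]]' 50
python3 -m pendant '[[[0,0,0],[0,0,0],1],[[0,0,0],[0,0,0],1],[[0,0,0],[0,0,0],1],[[0,0,0],[0,0,0],1],[[0,0,0],[0,0,0],1],[[0,0,0],[0,0,0],1]]' 50
python3 -c "
from h import *
grab('side','side3'); grab('wrist','wrist3'); s=monitor.get_state(); print(s)"
```

```text
time: 3.25
position: [0.4925, 0.271, 0.0795]
tool_rot: [2.492, 1.912, 0.002]
ft_force: [0.2, -0.6, -0.9]
grip_width: 1.003
time: 4.0
position: [0.492, 0.2707, 0.0785]
tool_rot: [2.492, 1.912, 0.0]
ft_force: [-0.7, -0.7, -0.3]
grip_width: 0.401
{'time': 4.1, 'joint_positions': array([-0.31643304,  0.26418588, -0.26622074,  1.83276825,  0.07910512,
        1.05489679, -0.8746156 ]), 'qd': array([-3.88375234e-05, -1.36137468e-03,  8.80334953e-04, -3.97104654e-04,
        1.94259192e-04, -4.76178604e-04, -3.40049474e-05]), 'joint_torque': array([-1.61729381e-04, -4.16138542e+01, -1.88410230e+00, -2.77376962e+01,
       -5.54086652e-02, -3.35267885e-02, -5.19121079e-05]), 'position': array([0.49195915, 0.27073568, 0.07852674]), 'tool_rot': array([ 2.49226979e+00,  1.91257776e+00, -2.42948813e-05]), 'ft_force': array([ 0.35472361, -0.34412256, -0.29733714]), 'torque': array([-0.01149484,  0.04215869, -0.02021009]), 'grip_width': 0.31006539622295304}
```

View pics/side3.png

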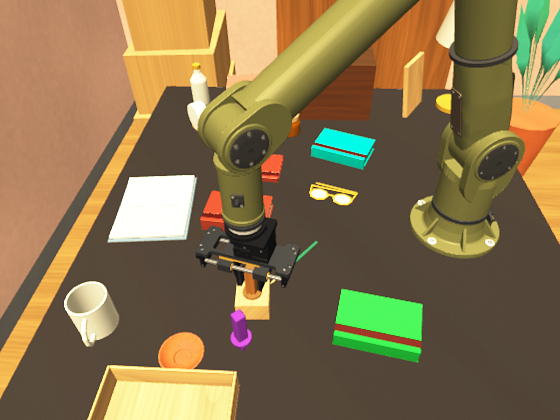

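View pics/wrist3.png

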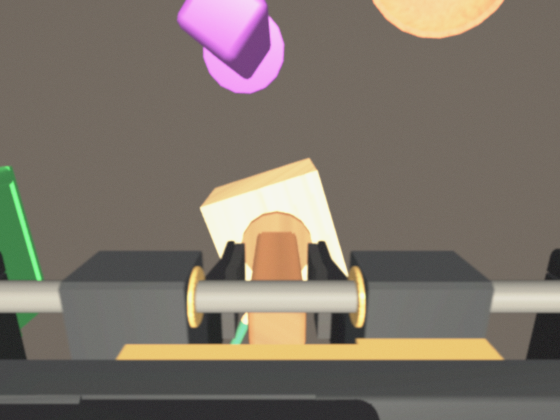

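The fingers are still closing: the opening is 27 mm and the handle is 22 mm. I'll wait for them.

```bash
python3 -m pendant '[[[0,0,0],[0,0,0],1],[[0,0,0],[0,0,0],1],[[0,0,0],[0,0,0],1],[[0,0,0],[0,0,0],1],[[0,0,0],[0,0,0],1]]' 50
python3 -c "
from h import *
s=monitor.get_state(); print(s['position'],s['grip_width'],s['ft_force'],R.from_rotvec(s['tool_rot']).as_matrix().round(4))"
```

```text
time: 4.72
position: [0.4919, 0.2707, 0.0785]
tool_rot: [2.492, 1.912, -0.0]
ft_force: [-0.2, -0.7, -1.1]
grip_width: 0.248
[0.49194353 0.2707133  0.07850897] 0.2483197669697302 [-0.22336898 -0.71365066 -1.11206783] [[ 2.588e-01  9.659e-01 -0.000e+00]
 [ 9.659e-01 -2.588e-01 -0.000e+00]
 [-1.000e-04 -0.000e+00 -1.000e+00]]
```

Gripped at 21.6 mm. Lift, then carry to above groove_near.

```bash
python3 -m pendant '[[[0,0,0],[0,0,-0.012],1],[[0,0,0],[0,0,-0.03],1],[[0,0,0],[0,0,-0.03],1],[[0,0,0],[0,0,-0.013],1],[[0,0,0],[-0.02,0.0059,0],1],[[0,0,0],[-0.04,0.0118,0],1],[[0,0,0],[-0.045,0.0133,0],1],[[0,0,0],[-0.045,0.0133,0],1]]'
python3 -m pendant '[[[0,0,0],[-0.045,0.0133,0],1],[[0,0,0],[-0.0213,0.0063,0],1],[[0,0,0],[-0.008,0.0024,0],1],[[0,0,0],[0,0,0.02],1],[[0,0,0],[0,0,0.01],1],[[0,0,0],[0,0,0],1],[[0,0,0],[0,0,0],1],[[0,0,0],[0,0,0],1]]'
python3 -c "
from h import *
s=monitor.get_state(); print(s['position'],s['grip_width'],s['ft_force'],R.from_rotvec(s['tool_rot']).as_matrix().round(4))
e=[]
for n in ['scene','side','wrist']: e.append(grab(n,n+'4'))
P=np.array([.4981,.0352,.033])
for x in e: print(proj(x,P))
"
```

```text
time: 5.72
position: [0.4956, 0.1129, 0.1633]
tool_rot: [-2.492, -1.913, 0.001]
ft_force: [0.1, -0.6, 0.4]
grip_width: 0.249
time: 6.72
position: [0.4984, 0.0372, 0.1342]
tool_rot: [2.491, 1.913, 0.002]
ft_force: [-0.2, 0.9, -0.5]
grip_width: 0.249
[0.49844874 0.03716923 0.13420858] 0.2494505831770083 [-0.22926662  0.87939369 -0.54924244] [[ 2.584e-01  9.660e-01  1.200e-03]
 [ 9.660e-01 -2.584e-01  1.000e-04]
 [ 4.000e-04  1.100e-03 -1.000e+00]]
[266.71947357 231.0569538 ]
[259.90682504 220.02103697]
[276.14563945 208.94519437]
```

View pics/scene4.png

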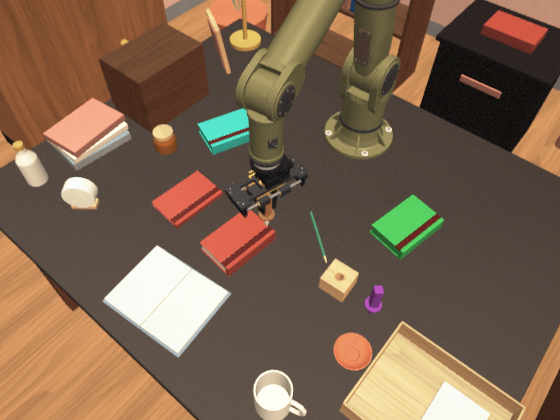

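View pics/wrist4.png

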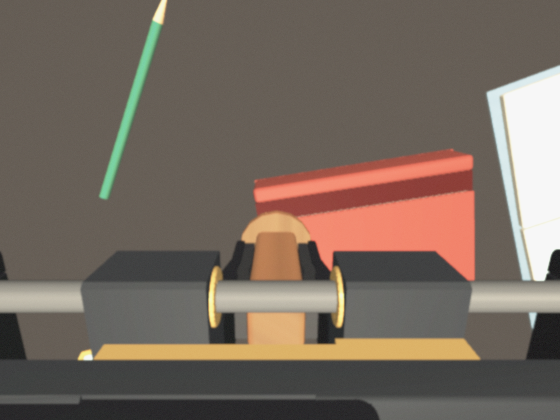

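View pics/side4.png

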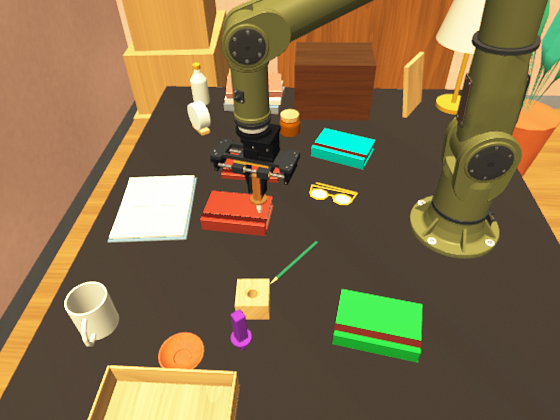

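The wrist view shows the collar at (277,240) above the near end, with the groove running from (260,208) to (472,178). I'll re-measure the groove in this view and check where the tip is in the fixed views.

```bash
python3 - <<'E'
from h import *
d=np.load('pics/wrist4.npz'); g=d['color'][...,0].astype(float)
U=[];Lo=[]
for u in range(320,465,12):
    col=cv2.GaussianBlur(g,(3,3),0)[140:240,u]
    # dark span between reds
    m=140; 
    i=[k for k in range(len(col)-1) if col[k]>=140>col[k+1]]; j=[k for k in range(len(col)-1) if col[k]<140<=col[k+1]]
    i=i[0]; j=[k for k in j if k>i][0]
    a=140+i+(col[i]-140)/(col[i]-col[i+1]); b=140+j+(140-col[j])/(col[j+1]-col[j])
    U.append(onplane(d,u,a,.036)); Lo.append(onplane(d,u,b,.036))
U=np.array(U);Lo=np.array(Lo)
for q in(U,Lo):
    f=np.polyfit(q[:,0],q[:,1],1); print(f,np.abs(np.polyval(f,q[:,0])-q[:,1]).max(), 'y@.4981,.5677,.6373',np.polyval(f,[.4981,.5677,.6373]).round(4))
print('far corner',onplane(d,472,178,.036))
ims=[]
for n in ['scene','side']:
    e=np.load(f'pics/{n}4.npz'); im=cv2.resize(e['color'],None,fx=6,fy=6,interpolation=cv2.INTER_CUBIC)[:,:,::-1].copy()
    t=np.array([.4985,.0355,.0617])
    for p,c in [(t,(0,255,0)),(t+[0,0,.044],(0,255,0)),(np.array([.4981,.0352,.033]),(255,255,0)),(np.array([.6373,.0208,.033]),(255,255,0))]:
        cv2.circle(im,tuple(((proj(e,p)+.5)*6-.5).round().astype(int).tolist()),3,c,1)
    m=(proj(e,t)*6).astype(int); ims.append(im[m[1]-150:m[1]+200,m[0]-240:m[0]+140])
cv2.imwrite('pics/tip4.png',np.hstack(ims))
E
```

```text
Traceback (most recent call last):
IndexError: list index out of range
```

```bash
python3 - <<'E'
from h import *
d=np.load('pics/wrist4.npz'); g=cv2.GaussianBlur(d['color'],(3,3),0)[...,0].astype(float)
U=[];Lo=[]
for u in range(320,465,12):
    col=g[140:250,u]; mid=int(206-(u-260)*30/212)-140-1; th=150
    i=mid
    while col[i]<th:i-=1
    j=mid
    while col[j]<th:j+=1
    a=140+i+(col[i]-th)/(col[i]-col[i+1]); b=140+j-1+(th-col[j-1])/(col[j]-col[j-1])
    U.append(onplane(d,u,a,.036)); Lo.append(onplane(d,u,b,.036))
U=np.array(U);Lo=np.array(Lo)
for q in(U,Lo):
    f=np.polyfit(q[:,0],q[:,1],1); print(f,np.abs(np.polyval(f,q[:,0])-q[:,1]).max(), 'y@.4981,.5677,.6373',np.polyval(f,[.4981,.5677,.6373]).round(4))
print('far corner',onplane(d,472,178,.036))
ims=[]
for n in ['scene','side']:
    e=np.load(f'pics/{n}4.npz'); im=cv2.resize(e['color'],None,fx=6,fy=6,interpolation=cv2.INTER_CUBIC)[:,:,::-1].copy()
    t=np.array([.4985,.0355,.0617])
    for p,c in [(t,(0,255,0)),(t+[0,0,.044],(0,255,0)),(np.array([.4981,.0352,.033]),(255,255,0)),(np.array([.6373,.0208,.033]),(255,255,0))]:
        cv2.circle(im,tuple(((proj(e,p)+.5)*6-.5).round().astype(int).tolist()),3,c,1)
    m=(proj(e,t)*6).astype(int); ims.append(im[m[1]-150:m[1]+200,m[0]-240:m[0]+140])
cv2.imwrite('pics/tip4.png',np.hstack(ims))
E
```

```text
[-0.09854996  0.09108136] 0.0002092505641090106 y@.4981,.5677,.6373 [0.042  0.0351 0.0283]
[-0.10980739  0.08425986] 0.0003422491259941207 y@.4981,.5677,.6373 [0.0296 0.0219 0.0143]
far corner [0.65021678 0.02093503 0.036     ]
```

View pics/tip4.png

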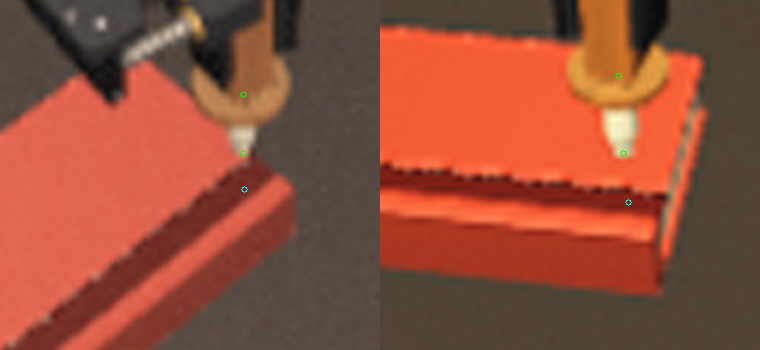

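The tip sits where predicted in both fixed views, and the re-measured centre line agrees to 0.6 mm. I'll lower to just above the floor.

```bash
python3 -m pendant '[[[0,0,0],[-0.0002,-0.001,0.012],1],[[0,0,0],[0,0,0.01],1],[[0,0,0],[0,0,0.004],1],[[0,0,0],[0,0,0],1],[[0,0,0],[0,0,0],1],[[0,0,0],[0,0,0],1]]'
python3 -c "
from h import *
s=monitor.get_state(); print(s['position'],s['position']-[0,.0017,.0725],s['ft_force'])
ims=[]
for n in ['scene','side']:
    e=grab(n,n+'5'); im=cv2.resize(e['color'],None,fx=6,fy=6,interpolation=cv2.INTER_CUBIC)[:,:,::-1]
    m=(proj(e,s['position']-[0,.0017,.0725])*6).astype(int); ims.append(im[m[1]-150:m[1]+200,m[0]-240:m[0]+140])
cv2.imwrite('pics/tip5.png',np.hstack(ims))"
```

```text
time: 7.62
position: [0.4973, 0.037, 0.1079]
tool_rot: [2.492, 1.912, 0.001]
ft_force: [0.1, -0.3, -0.6]
grip_width: 0.25
[0.49726348 0.03698835 0.10791378] [0.49726348 0.03528835 0.03541378] [ 0.13962857 -0.28975477 -0.60709754]
```

View pics/tip5.png

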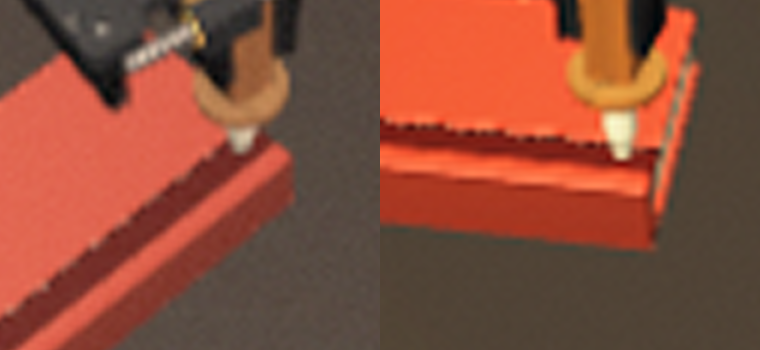

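The tip is over the middle of the groove at the near end, about 2 mm off the floor. I'll press down lightly.

```bash
python3 -m pendant '[[[0,0,0],[0.0003,0,0.002],1],[[0,0,0],[0,0,0.0012],1],[[0,0,0],[0,0,0.0012],1],[[0,0,0],[0,0,0],1],[[0,0,0],[0,0,0],1]]'
python3 -c "
from h import *
s=monitor.get_state(); print(s['position'],s['position']-[0,.0017,.0725],s['ft_force'])"
```

```text
time: 8.35
position: [0.4972, 0.0373, 0.1034]
tool_rot: [2.492, 1.912, 0.001]
ft_force: [-0.3, -0.8, 2.4]
grip_width: 0.247
[0.49724757 0.03727794 0.10342254] [0.49724757 0.03557794 0.03092254] [-0.31015971 -0.76784478  2.39659279]
```

Contact is confirmed: about 2.4 N and about 2 mm of sink. Now the stroke.

```bash
python3 -m pendant '[[[0,0,0],[0.0008,0.005,0],1],[[0,0,0],[0.0008,0.005,0],1],[[0,0,0],[0.0008,0.005,0],1],[[0,0,0],[0.0008,0.005,0],1],[[0,0,0],[0.0008,0.005,0],1],[[0,0,0],[0.0008,0.005,0],1],[[0,0,0],[0.0008,0.005,0],1],[[0,0,0],[0.0008,0.005,0],1]]'
python3 -c "
from h import *
s=monitor.get_state(); t=s['position']-[0,.0017,.0725]; print(t,s['ft_force'],'yerr mm',1000*(t[1]-(.0282-.1045*(t[0]-.5677))))"
```

```text
time: 9.35
position: [0.5377, 0.033, 0.1032]
tool_rot: [2.492, 1.912, 0.0]
ft_force: [-3.0, 0.8, 2.8]
grip_width: 0.247
[0.53769975 0.03132006 0.0306766 ] [-3.02625266  0.84539211  2.75958705] yerr mm -0.014961401542439023
```

```bash
python3 -m pendant '[[[0,0,0],[0.0008,0.005,0],1],[[0,0,0],[0.0008,0.005,0],1],[[0,0,0],[0.0008,0.005,0],1],[[0,0,0],[0.0008,0.005,0],1],[[0,0,0],[0.0008,0.005,0],1],[[0,0,0],[0.0008,0.005,0],1],[[0,0,0],[0.0008,0.005,0],1],[[0,0,0],[0.0008,0.005,0],1]]'
python3 -c "
from h import *
s=monitor.get_state(); t=s['position']-[0,.0017,.0725]; print(t,s['ft_force'],'yerr mm',1000*(t[1]-(.0282-.1045*(t[0]-.5677))))"
```

```text
time: 10.35
position: [0.578, 0.0289, 0.1032]
tool_rot: [2.492, 1.912, 0.0]
ft_force: [-2.3, 0.9, 1.5]
grip_width: 0.254
[0.57797252 0.02719211 0.03069898] [-2.27348797  0.93205077  1.48711347] yerr mm 0.0655904132607979
```

```bash
python3 -m pendant '[[[0,0,0],[0.0008,0.005,0],1],[[0,0,0],[0.0008,0.005,0],1],[[0,0,0],[0.0008,0.005,0],1],[[0,0,0],[0.0008,0.005,0],1],[[0,0,0],[0.0008,0.005,0],1],[[0,0,0],[0.0008,0.005,0],1],[[0,0,0],[0.0008,0.005,0],1],[[0,0,0],[0.0008,0.005,0],1]]'
python3 -c "
from h import *
s=monitor.get_state(); t=s['position']-[0,.0017,.0725]; print(t,s['ft_force'],'yerr mm',1000*(t[1]-(.0282-.1045*(t[0]-.5677))))"
```

```text
time: 11.35
position: [0.6183, 0.0247, 0.1032]
tool_rot: [2.492, 1.912, 0.0]
ft_force: [-1.8, 0.7, 2.7]
grip_width: 0.25
[0.61828693 0.02296996 0.03070983] [-1.82437153  0.66479914  2.72312826] yerr mm 0.05629122321124114
```

```bash
python3 -m pendant '[[[0,0,0],[0.0008,0.005,0],1],[[0,0,0],[0.0008,0.005,0],1],[[0,0,0],[0.0008,0.005,0],1],[[0,0,0],[0.0008,0.005,0],1],[[0,0,0],[0.0002,0.001,0],1],[[0,0,0],[0,0,0],1]]'
python3 -c "
from h import *
s=monitor.get_state(); t=s['position']-[0,.0017,.0725]; print(t,s['ft_force'],'yerr mm',1000*(t[1]-(.0282-.1045*(t[0]-.5677))))
ims=[]
for n in ['scene','side']:
    e=grab(n,n+'6'); im=cv2.resize(e['color'],None,fx=6,fy=6,interpolation=cv2.INTER_CUBIC)[:,:,::-1].copy()
    cv2.circle(im,tuple(((proj(e,np.array([.637,.021,.033]))+.5)*6-.5).round().astype(int).tolist()),3,(255,255,0),1)
    m=(proj(e,t)*6).astype(int); ims.append(im[m[1]-150:m[1]+200,m[0]-190:m[0]+190])
cv2.imwrite('pics/tip6.png',np.hstack(ims))"
```

```text
time: 12.1
position: [0.64, 0.0224, 0.1035]
tool_rot: [2.491, 1.912, 0.002]
ft_force: [-0.4, -0.0, 2.4]
grip_width: 0.249
[0.64002628 0.0207139  0.03102072] [-0.40616807 -0.03374167  2.44190659] yerr mm 0.07200062909135108
```

View pics/tip6.png

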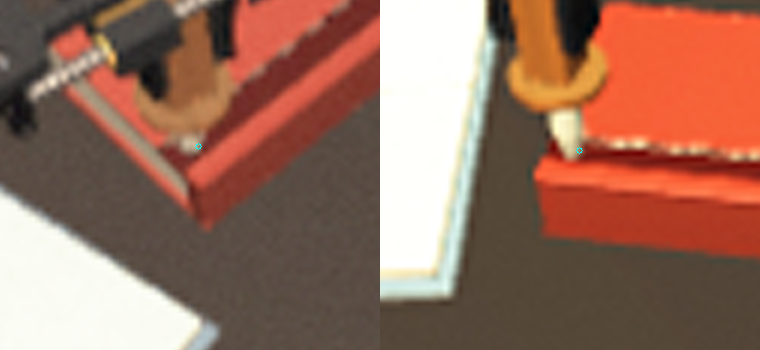

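The stroke is complete: the tip is in the groove at the far end, and the path error stayed under 0.1 mm against the fitted line. Lift straight up, then return to the stand.

```bash
python3 -m pendant '[[[0,0,0],[0,0,-0.01],1],[[0,0,0],[0,0,-0.02],1],[[0,0,0],[0,0,-0.02],1],[[0,0,0],[0,0,-0.008],1],[[0,0,0],[0.0141,-0.0145,0],1],[[0,0,0],[0.0302,-0.0311,0],1],[[0,0,0],[0.0363,-0.0373,0],1],[[0,0,0],[0.0363,-0.0373,0],1]]'
python3 -m pendant '[[[0,0,0],[0.0363,-0.0373,0],1],[[0,0,0],[0.0302,-0.0311,0],1],[[0,0,0],[0.0181,-0.0187,0],1],[[0,0,0],[0,0,0],1],[[0,0,0],[0,0,0],1],[[0,0,0],[0,0,0],1]]'
python3 -c "
from h import *
s=monitor.get_state(); print(s['position'],s['position']-[0,.0017,.0725],s['ft_force'],R.from_rotvec(s['tool_rot']).as_matrix().round(4))
ims=[]
for n in ['scene','side']:
    e=grab(n,n+'7'); im=cv2.resize(e['color'],None,fx=6,fy=6,interpolation=cv2.INTER_CUBIC)[:,:,::-1].copy()
    t=s['position']-[0,.0017,.0725]
    for p in (t,t+[0,0,.044],np.array([.492,.269,.05])): cv2.circle(im,tuple(((proj(e,p)+.5)*6-.5).round().astype(int).tolist()),3,(255,255,0),1)
    m=(proj(e,t)*6).astype(int); ims.append(im[m[1]-190:m[1]+260,m[0]-190:m[0]+190])
cv2.imwrite('pics/tip7.png',np.hstack(ims))"
```

```text
time: 13.2
position: [0.5506, 0.1691, 0.1603]
tool_rot: [-2.49, -1.913, 0.002]
ft_force: [-0.1, 0.7, -0.6]
grip_width: 0.25
time: 13.95
position: [0.4916, 0.2694, 0.1609]
tool_rot: [2.494, 1.909, -0.001]
ft_force: [-0.3, -0.6, -1.0]
grip_width: 0.248
[0.49161591 0.26935187 0.16088515] [0.49161591 0.26765187 0.08838515] [-0.34030906 -0.58961267 -0.99794371] [[ 2.611e-01  9.653e-01 -1.000e-04]
 [ 9.653e-01 -2.611e-01 -8.000e-04]
 [-8.000e-04  1.000e-04 -1.000e+00]]
```

View pics/tip7.png

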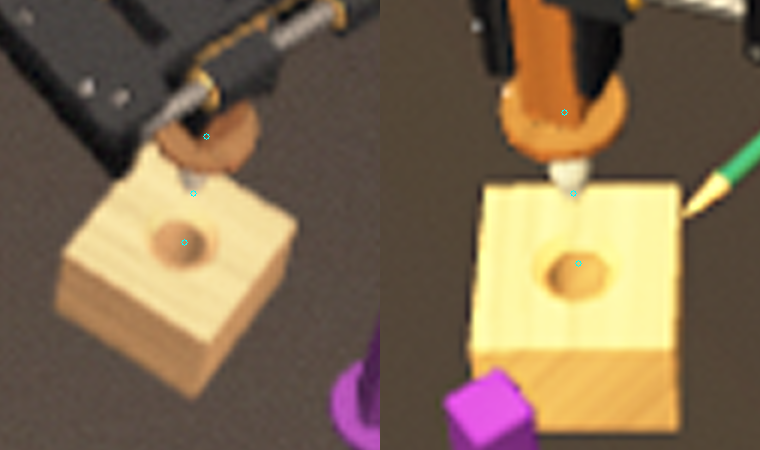

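The tip is aligned over the hole in both views. I'll make a 1.4 mm correction and insert.

```bash
python3 -m pendant '[[[0,0,0],[0.0014,0,0.01],1],[[0,0,0],[0,0,0.02],1],[[0,0,0],[0,0,0.018],1],[[0,0,0],[0,0,0.015],1],[[0,0,0],[0,0,0.01],1],[[0,0,0],[0,0,0.004],1],[[0,0,0],[0,0,0.002],1],[[0,0,0],[0,0,0],1]]'
python3 -c "
from h import *
s=monitor.get_state(); print(s['position'],s['ft_force'])"
```

```text
time: 15.05
position: [0.4916, 0.2724, 0.0825]
tool_rot: [2.492, 1.912, 0.001]
ft_force: [0.3, -0.1, -0.0]
grip_width: 0.249
[0.4916073  0.27240557 0.08252732] [ 0.32980478 -0.08413533 -0.03350746]
```

```bash
python3 -m pendant '[[[0,0,0],[-0.0015,0,0.002],1],[[0,0,0],[0,0,0.0015],1],[[0,0,0],[0,0,0.0005],1],[[0,0,0],[0,0,0],1],[[0,0,0],[0,0,0],1]]'
python3 -c "
from h import *
s=monitor.get_state(); print(s['position'],s['ft_force'])"
```

```text
time: 15.68
position: [0.4911, 0.2707, 0.0785]
tool_rot: [2.492, 1.912, 0.0]
ft_force: [-0.2, -1.5, 3.9]
grip_width: 0.25
[0.49106392 0.27070592 0.07850909] [-0.21781994 -1.48403522  3.93881512]
```

The height matches the pre-lift height and there is about 4 N of upward contact, so it is seated. Release.

```bash
python3 -m pendant '[[[0,0,0],[0,0,0],0.2],[[0,0,0],[0,0,0],-0.2],[[0,0,0],[0,0,0],-1],[[0,0,0],[0,0,0],-1],[[0,0,0],[0,0,0],-1],[[0,0,0],[0,0,0],-1],[[0,0,0],[0,0,0],-1],[[0,0,0],[0,0,0],-1]]'
python3 -c "
from h import *
grab('wrist','wrist8');grab('side','side8')
s=monitor.get_state(); print(s['position'],s['ft_force'],s['grip_width'])"
```

```text
time: 16.68
position: [0.491, 0.2708, 0.0782]
tool_rot: [2.492, 1.912, 0.0]
ft_force: [1.0, -0.6, 0.1]
grip_width: 0.988
[0.49098524 0.27079302 0.07818139] [ 0.52158866 -0.25780936  1.07464163] 0.9911597105103517
```

View pics/wrist8.png

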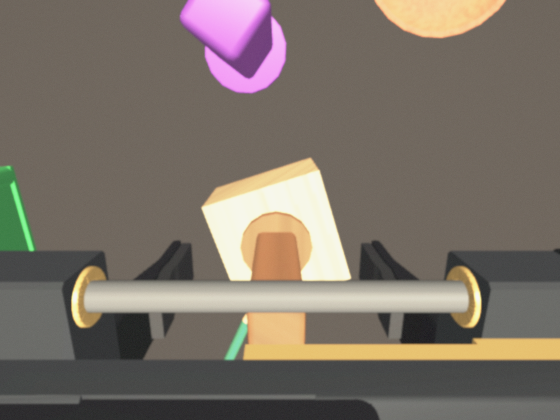

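The jaws are open and clear of the handle at (276,290), and the collar is flat on the stand. Retreat straight up, then step aside to inspect.

```bash
python3 -m pendant '[[[0,0,0],[0,0,-0.015],-1],[[0,0,0],[0,0,-0.03],-1],[[0,0,0],[0,0,-0.04],-1],[[0,0,0],[0,0,-0.04],-1],[[0,0,0],[0,0,-0.04],-1],[[0,0,0],[-0.03,0,0],-1],[[0,0,0],[-0.045,0,0],-1],[[0,0,0],[-0.025,0,0],-1]]'
python3 -m pendant '[[[0,0,0],[0,0,0],-1],[[0,0,0],[0,0,0],-1],[[0,0,0],[0,0,0],-1],[[0,0,0],[0,0,0],-1]]'
python3 - <<'E'
from h import *
ims=[]
for n,c in [('scene',(340,272)),('side',(252,285)),('wrist',None)]:
    e=grab(n,n+'9'); 
    if n=='wrist':
        c=proj(e,np.array([.492,.269,.09]))
        for z in(.131,.056,.05): print(z,proj(e,np.array([.4915,.269,z])).round(1))
    x,y=int(c[0]),int(c[1]); y=max(y,50)
    ims.append(cv2.resize(e['color'][y-50:y+50,x-44:x+44],(264,300),interpolation=cv2.INTER_CUBIC))
    if n!='wrist':
        b=np.array([.4910,.2690,0])
        print(n,[proj(e,b+[0,0,z]).round(1) for z in(.131,.056)])
cv2.imwrite('pics/fin9.png',np.hstack(ims)[:,:,::-1])
d=np.load('pics/scene9.npz');P=world(d); r=P[245:300,310:370].reshape(-1,3); q=r[(r[:,2]>.124)&(r[:,2]<.14)&(abs(r[:,0]-.492)<.03)]; print('top',len(q),q.mean(0).round(4))
E
```

```text
time: 17.77
position: [0.465, 0.1721, 0.2446]
tool_rot: [2.493, 1.909, 0.002]
ft_force: [0.2, 0.4, 0.8]
grip_width: 1.0
time: 18.27
position: [0.465, 0.1751, 0.2431]
tool_rot: [-2.491, -1.914, 0.0]
ft_force: [0.1, -0.3, 0.1]
grip_width: 1.003
scene [array([343.9, 258.7]), array([340.3, 274.4])]
side [array([250.2, 267. ]), array([252.6, 289.6])]
0.131 [277.6  76.9]
0.056 [277.2  83.6]
0.05 [277.2  84. ]
top 84 [0.4926 0.2686 0.1296]
```

View pics/fin9.png

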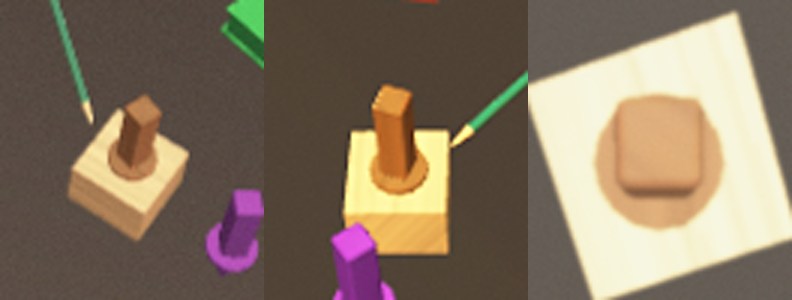

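View pics/side9.png

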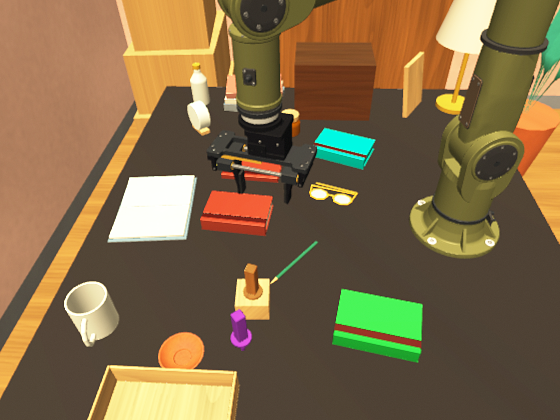

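The stylus is upright with its collar flat on the stand. The handle top measures about 130 mm high at (0.493, 0.269), against 131 mm expected. The robot is clear and nothing else has moved, so I'm handing in.

```bash
python3 -c "
from bench import order
print(order.close_job())"
```

```text
the job is handed in; nothing more can be done
None
```

I rubbed the hinge groove of the 36 mm red book and put the stylus back in its wooden stand. I handed the job in at about 18 s, against the 51 s limit, and no verdict was reported.

- **Stroke:** one continuous pass of about 143 mm, from near end to far end, at about 40 mm/s. At the readings taken between moves, the tip was within 0.1 mm of the measured centre line. It sat about 2 mm below the floor, and the vertical force read 1.5–2.8 N. It began and ended 1–3 mm beyond the 140 mm groove ends.
- **Stylus:** it was back at its pre-lift height with about 4 N of upward contact before I let go. Afterwards all three views showed it upright with the collar flat on the stand. The handle top measured 130 mm high against 131 mm expected, and the gripper was clear.
- **Disagreements:** two measurements of the groove line differed by about 0.6 mm, so I used a line between them. The book's length measured 168 mm against the given 170 mm. No checks failed.

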